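# Free the stuck fly tub and put it in the fly box

### The job

Push the keeper bar near its red end so that it swings about its pin, up the slope and well clear of the tubs. Then pull the stuck white tub straight out of the grey tub it is nested in, along the line of the sloping stack, and lower it gently, still held, to stand upright with its foot wholly on the green pad in the free bay of the orange fly box, then let go. Leave the two lidded jars, the amber bottle and the red spool where they are, and leave the bar swung clear.

Things in the scene. Friction and masses are not known exactly. Their poses are not given: they have to be found in the camera images.
- deck: Sloping wooden deck, 150 (x) by 180 mm (y), of the fixed tub stand, tilted 31.5 degrees, low edge towards the robot. Origin: centre of its upper surface, 60 mm above the bench. z: the deck's normal and line of the tub stack, leaning towards the robot; x: up the slope; y: to the left. A 12 mm thick pin for the keeper bar stands 68 mm from the origin along +y, with the bar's hub 88 mm tall.
- lower_rim (a point): Centre of the mouth of the fixed grey lower tub, axes as the deck's; the tub stands at the deck's origin, 45 mm tall, tapered, 38 mm wide at its foot and 45 mm at its rim. Three sprung rubber ribs inside grip the white tub: pulling it out along deck z takes roughly 8 to 20 N, fading as it rises. It is nested 36 mm deep, so it is free after rising 36 mm.
- tub_collar (a point): White open tub, 60 mm tall, about 50 g: centre of its straight collar, 48 mm above its underside; z: tub axis towards the mouth. Collar 50 mm across, 24 mm tall (36 to 60 mm above the underside); below it the body tapers to a flat foot 31 mm wide. At the start the collar rests on the grey rim, this point 57 mm above the deck along deck z; the grey tub is 2.5 mm slimmer all round.
- bar (a joint): Angle of the keeper bar about its pin, axis along deck z: at 0 the bar lies along deck -y, straight across the tub's mouth; positive swings its red end up the slope (+deck x); stops at -0.35 and 1.6. It turns stiffly (about 1 N at the red end) and stays where it is left. Starts somewhere between -0.2 and 0.25.
- bar_pivot (a point): Centre of the keeper bar's hub on the pin, 83 mm above the deck along deck z. The bar is 12 mm wide, 10 mm thick (78 to 88 mm above the deck) and reaches 125 mm from here; its underside passes 9 mm above the tub's top.
- bar_push (a point): Point on the keeper bar near its red free end, 112 mm from the pin, half-way up its thickness; x is across the bar, y along it towards the pin.
- flybox: Fixed open orange fly box, 100 mm (x) by 270 mm (y), with three bays in a row along its y, each about 85 by 90 mm inside, centres 89 mm apart; floor 5 mm thick, walls and dividers 18 mm tall above the bench. Origin: centre of the underside. Its open lid leans back beyond its +x side, its edge about 75 mm up.
- jar_a_mid (a point): Round white jar with a blue lid, 47 mm across, 30 mm tall, standing loose in another bay; its centre. Leave alone.
- jar_b_mid (a point): Round white jar with a yellow lid, 47 mm across, 30 mm tall, standing loose in another bay; its centre. Leave alone.
- bottle_mid (a point): Small amber bottle, 36 mm across, 65 mm tall, loose on the bench; its centre. Leave alone.
- spool_mid (a point): Red thread spool, 32 mm across, 34 mm tall, loose on the bench; its centre. Leave alone.
- tub: The same white tub, its origin at the centre of its underside, z along its axis to its mouth. It is rigid and may be gripped firmly (a grip under 10 N can slip).
- padbase: Fixed round holder, 68 mm wide and 2 mm thick, of the green pad in the free bay (any of the three bays). Origin: centre of the underside, 5 mm above the bench. The green pad on it, 60 mm across, is height-adjustable: its flat top stands anywhere from 11 to 24 mm above the bench, which is not told: feel for it. It is springy, giving 1 mm at 3 N and at most 2 mm.
Not all that is in view belongs to the job. What is shaped like the part that bears deck but yellow is not meant. Leave any yellow look-alike of the tub alone.

How it is judged:
By the outcome, as a careful person would: the job done as asked, in the order asked, and still so for the second after the job is handed in, with the robot touching nothing.
It also fails if it takes over 64 s, if anything falls off the work surface, if the arm or the gripper's body presses on something with over 40 N, if the wrist force passes 120 N, or if a joint passes its speed limit or range.

### The arm

A 6-joint arm with a two-finger parallel gripper is mounted at the origin on the work surface. World frame = base frame: x ahead of the robot, y to its left, z up, the work surface at z = 0. Lengths are in m, angles in rad, forces in N, time in s.
With the tool pointing down it reaches from about 0.325 to 0.85 m from the base axis. Payload 15.5 kg.
Tool frame: the origin (TCP) lies at the very end of the fingers, on their centre line; the grasp point (between the pads) lies 19 mm behind it; z points along the fingers, y is the direction in which the jaws open and shut (so a half turn about z gives the same grasp; the last joint's range is limited). The gripper opens to 91 mm and grips with 3 to 60 N. Pads are 32 mm wide; open, the fingers measure 118 mm over their backs; the gripper's body (76 mm by 178 mm) begins 60 mm behind the grasp point.
Start: joints at [1.117, 0.494, 1.345, -0, 1.302, -0.096], TCP at [0.219, 0.585, 0.214] pointing down, gripper open.
Joint ranges: [-2.91, 2.91], [-0.82, 2.16], [0.22, 2.67], [-1.22, 4.37], [0.12, 2.79], [-3.08, 3.08]. Speed limits (rad/s): [1.89, 1.89, 2.57, 3.01, 3.01, 3.01].

### API

Orientations are given as a unit quaternion [x, y, z, w].
In Python, from rig import read_state, snapshot, camera_model, hand_in gives the robot as it stands. The module is installed in compiled form; this text tells all that it offers.
- The arm moves only by the tool arm_command, never from a script. Its argument "moves" is one flat list of numbers, 7 for each row, row after row: the shift along the world's x, y, z in mm, then the turn, a rotation vector about the world's x, y, z in rad, then the closure in counts, from 0 (fully open) to 255 (shut). A call has 1 to 12 rows; each row shifts and turns the commanded pose from where the row before left it; what a row does not reach is not made up. A row lasts 1/10 s, in which the tool goes at most 50 mm and 8.59 degrees, less where a joint would pass 70% of its speed; a pose out of reach is approached as far as the arm can. A call with a gripper value outside its range is refused whole. The fingers move at their own pace and stop on an object; "newtons" is the grip in N (left out, the last holds). Time passes only in rows, so rows that do not move let the fingers close. It gives the time, the measured TCP pose, the force and the opening at its end, in the units of the state.
- read_state(): the state, without advancing time (a new reading comes with each control period).
- snapshot(name): name is "side" or "top"; returns the picture (420x560x3 uint8, red, green, blue); there is no depth.
- camera_model(name): a dict with "mtx" (3x3 intrinsics, pixels), "R" (3x3) and "t" (3): a world point X has camera coordinates R X + t. Camera axes: x right, y down, z forward; pixel columns grow to the right and rows downward; lengths in m; the calibration is good to about 2 mm. A picture is of the moment at which its call begins. camera_model takes no time and is no camera call.
- hand_in(): hands the job in, once; it reports no verdict.
The state is a dict: "time_s": time; "joints": joint angles; "qvel": joint speeds; "tau": joint torques, N m; "tcp_pos": TCP position; "ee_rot": TCP orientation; "force": force on the tool from outside, world axes, zero at the start; "torque": the same for the moment, N m; "width": opening from 0.0 (shut) to 1.0 (fully open).
Only numpy, scipy, OpenCV 4.12 (cv2) and the standard library are available. Lean on these libraries where they do the work, as an engineer would, in place of code of your own. Each camera call takes 0.05 s, during which the arm holds its last target. There are 200 camera calls.

## Working session

There is one attempt and no reset: what is moved stays moved. The work goes in short steps, Python scripts to look and compute and a tool call to move; the robot and the scene stay as the last step left them, time stands still between calls to the robot, and variables do not carry over. Pictures are saved under pics/ and viewed, about 8 in all and at most 12, crops included, and the job is handed in when it is done.

Besides the shell and the picture viewer there is one more tool, called after "Call:" as name(argument=value, ...) on one line, values as JSON. arm_command: Moves the arm, as the interface text tells. Its arguments: {"type":"object","properties":{"moves":{"type":"array"},"newtons":{"type":"number"}},"required":["moves"]}

```bash
mkdir -p pics
python3 - <<'E'
from rig import *
import cv2,numpy as np
s=read_state();print(s)
for n in("side","top"):
    im=snapshot(n);cv2.imwrite(f"pics/{n}0.png",im[:,:,::-1])
    m=camera_model(n);print(n,m['mtx'],m['R'],m['t'],"cam pos",-m['R'].T@m['t'])
E
```

```text
{'time_s': 0.0, 'joints': array([ 1.11750805e+00,  4.94170937e-01,  1.34614432e+00, -9.00065988e-06,
        1.30251512e+00, -9.55114586e-02]), 'qvel': array([-2.41005209e-05, -1.36236755e-03,  1.05596890e-03,  9.92580215e-04,
        1.02168085e-03,  6.87013380e-04]), 'tau': array([ 4.15894101e-03, -8.78841591e+01, -3.81856406e+01,  7.10464711e-02,
        5.30578103e-02, -3.20796007e-04]), 'tcp_pos': array([0.2187039 , 0.58506568, 0.21334142]), 'ee_rot': array([ 1.77934618e-01,  9.84042117e-01, -5.96886535e-04, -1.63516817e-04]), 'force': array([ 0.45464065, -0.4817394 ,  0.21892412]), 'torque': array([-0.02577473,  0.0027649 , -0.01752773]), 'width': 0.9987011050711647}
side [[388.34923415   0.         275.36468246]
 [  0.         388.34923415 211.56175272]
 [  0.           0.           1.        ]] [[-0.99215087 -0.12361846  0.01884492]
 [-0.10053438  0.69893711 -0.70808175]
 [ 0.07436056 -0.70441848 -0.70587896]] [0.52926657 0.17279095 0.93102883] cam pos [0.47325189 0.60049102 0.76956979]
top [[488.50109554   0.         279.07443881]
 [  0.         488.50109554 212.36687014]
 [  0.           0.           1.        ]] [[ 0.00803058 -0.99976717  0.02002774]
 [-0.99615972 -0.00974464 -0.08701064]
 [ 0.08718555 -0.01925208 -0.99600604]] [-0.08786111  0.51687259  1.09330415] cam pos [ 0.42027291 -0.06175555  1.13567062]
```

View pics/side0.png

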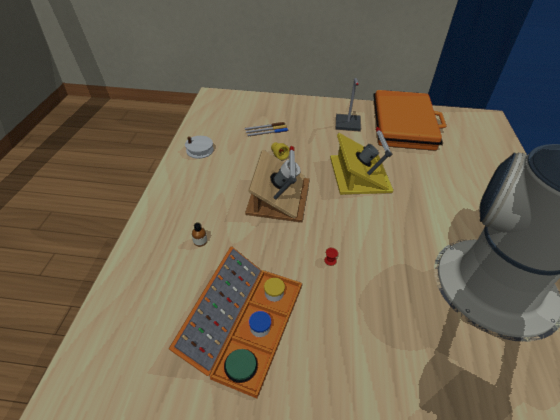

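View pics/top0.png

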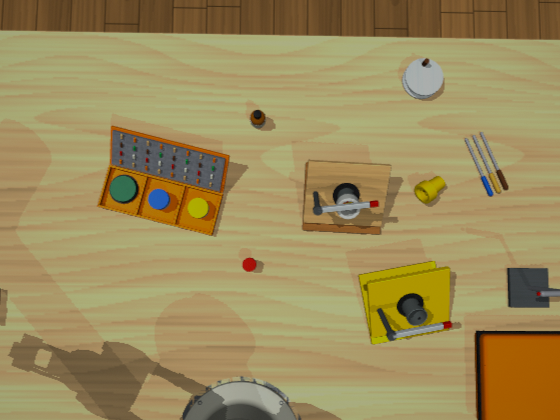

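Two stands are in view. The wooden one is at top (346,198) / side (283,185), with a white tub. The yellow one is at top (410,303) / side (365,165), and it is the look-alike. The wooden one fits. The green pad is in the leftmost bay at top (124,189), and the yellow tub at top (430,188) is a decoy. I'll confirm with an enlarged crop.

Run:
```python
import cv2,numpy as np
t=cv2.imread("pics/top0.png");s=cv2.imread("pics/side0.png")
a=cv2.resize(t[150:245,290:400],None,fx=5,fy=5,interpolation=cv2.INTER_CUBIC)  #550x475
b=cv2.resize(s[135:225,240:315],None,fx=5,fy=5,interpolation=cv2.INTER_CUBIC)
h=600;c=np.zeros((480,800,3),np.uint8)
c[:475,:440]=a[:,:550][:, :440] if 0 else cv2.resize(t[150:245,295:393],(440,475),interpolation=cv2.INTER_CUBIC)
c[:450,445:800]=cv2.resize(s[135:225,243:314],(355,450),interpolation=cv2.INTER_CUBIC)
cv2.imwrite("pics/crop1.png",c)
d=cv2.resize(t[120:240,90:240],(800,640),interpolation=cv2.INTER_CUBIC)
```

```text
(no output)
```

View pics/crop1.png

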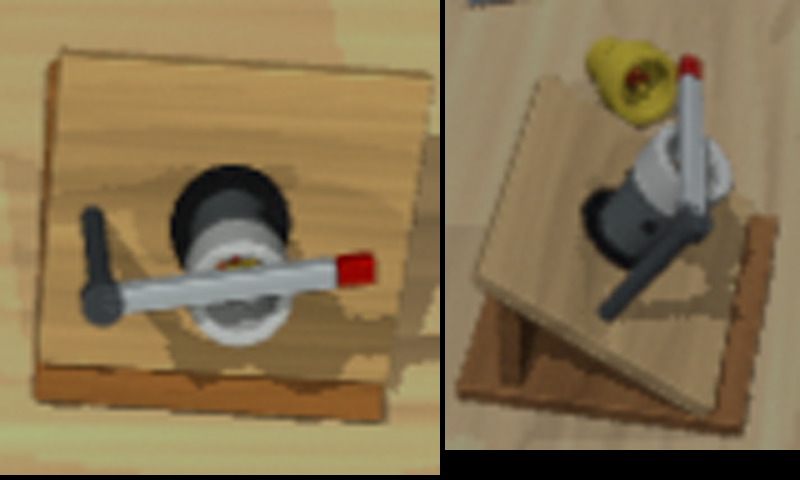

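```bash
cat > h.py <<'E'
from rig import *
import cv2,numpy as np
from scipy.optimize import least_squares
from scipy.spatial.transform import Rotation as Ro
C={n:camera_model(n) for n in("side","top")}
def proj(n,X):
    m=C[n];p=(m['R']@np.atleast_2d(X).T).T+m['t'];q=p@m['mtx'].T;return q[:,:2]/q[:,2:]
T=np.deg2rad(31.5)
def deckR(yaw): return (Ro.from_euler('z',yaw)*Ro.from_euler('y',-T)).as_matrix()
def onplane(n,px,z):
    m=C[n];c=-m['R'].T@m['t'];d=m['R'].T@np.linalg.inv(m['mtx'])@np.array([*px,1.]);return c+d*(z-c[2])/d[2]
def tri(a,b):
    return least_squares(lambda X:np.r_[proj("top",X)[0]-a,proj("side",X)[0]-b],[.5,.2,.02])
E
python3 - <<'E'
from h import *
L={'ul':(75,90,0),'ur':(75,-90,0),'ll':(-75,90,0),'lr':(-75,-90,0),'hub':(0,68,88),'base':(0,68,0),'mouth':(0,0,69)}
ob=[("top",'ul',309,160),("top",'ur',391.4,165),("top",'ll',303.9,223.2),("top",'lr',380.7,226.6),("top",'hub',317.7,210),("top",'base',315.7,192.4),("top",'tip',378.3,203.8),("top",'mouth',348.5,208.2),
("side",'ur',263,150.6),("side",'ul',250,190.4),("side",'ll',296,217.4),("side",'hub',292.4,179.4),("side",'tip',292,147.4),("side",'base',275.6,197.4),("side",'mouth',292,168)]
def P(v,k):
    x,y,yaw,b=v[:4]
    l=(125*np.sin(b),68-125*np.cos(b),88) if k=='tip' else L[k]
    return deckR(yaw)@(np.array(l)/1000)+[x,y,.06]
def f(v): return np.concatenate([proj(n,P(v,k))[0]-[u,w] for n,k,u,w in ob])
r=least_squares(f,[.46,-.2,0,.1],loss='soft_l1');print(r.x)
for o,e in zip(ob,f(r.x).reshape(-1,2)):print(o[:2],e.round(1))
v=r.x
R=deckR(v[2]);print("deckx",R[:,0],"y",R[:,1],"z",R[:,2])
for nm,l in dict(collar=(0,0,57),pivot=(0,68,83),push=(112*np.sin(v[3]),68-112*np.cos(v[3]),83)).items():print(nm,R@np.array(l)/1000+[v[0],v[1],.06])
# colours
cs={}
for n in C:
    im=cv2.imread(f"pics/{n}0.png");h=cv2.cvtColor(im,cv2.COLOR_BGR2HSV)
    for c,lo,hi,roi in(("green",(60,80,30),(95,255,160),0),("blue",(100,150,80),(125,255,255),0),("yel",(22,150,120),(32,255,255),0)):
        m=cv2.inRange(h,lo,hi)
        k=np.zeros_like(m)
        if n=="top":k[120:240,95:235]=255
        else:k[245:395,170:305]=255
        m&=k
        cnt=max(cv2.findContours(m,0,2)[0],key=cv2.contourArea);e=cv2.fitEllipse(cv2.convexHull(cnt))
        cs[n,c]=e;print(n,c,np.round(e[0],1),np.round(e[1],1))
for c in("green","blue","yel"):
    q=tri(cs["top",c][0],cs["side",c][0]);print(c,q.x,q.fun.round(1))
# enlarged boxes
t=cv2.imread("pics/top0.png");s=cv2.imread("pics/side0.png")
o=np.zeros((600,800,3),np.uint8);o[:340,:420]=cv2.resize(t[120:240,92:240],(420,340),interpolation=2);o[:600,425:800]=cv2.resize(s[240:396,170:305][:, :],(375,433),interpolation=2) if 0 else 0
o[:433,425:800]=cv2.resize(s[240:396,170:305],(375,433),interpolation=2)
cv2.imwrite("pics/crop2.png",o[:440])
E
```

```text
[ 0.55502773 -0.22975681 -0.04491369  0.17958955]
('top', 'ul') [-1.2  0.8]
('top', 'ur') [-0.4  0.5]
('top', 'll') [-1.5 -0.7]
('top', 'lr') [-0.   0.1]
('top', 'hub') [-0.4  0.7]
('top', 'base') [-0.8  0.7]
('top', 'tip') [-0.   0.4]
('top', 'mouth') [0.6 0.2]
('side', 'ur') [-1.  -2.3]
('side', 'ul') [-1.3 -1.9]
('side', 'll') [-0.2 -1.2]
('side', 'hub') [ 0.1 -1.7]
('side', 'tip') [-0.  -2.1]
('side', 'base') [-1.5 -0.3]
('side', 'mouth') [-0.  -2.1]
deckx [ 0.85178032 -0.03828234  0.52249856] y [4.48985937e-02 9.98991550e-01 1.73472348e-18] z [-0.52197165  0.02345945  0.85264016]
collar [ 0.52527535 -0.22841962  0.10860049]
pivot [ 0.51475719 -0.15987825  0.13076913]
push [ 0.52685021 -0.27073172  0.14122228]
side green [240.3 364.4] [29.6 31.5]
side blue [259.8 321.5] [20.3 20.9]
side yel [274.  286.1] [17.3 20.2]
top green [122.6 188.3] [25.7 26.5]
top blue [158.3 198.8] [19.4 20.1]
top yel [197.4 207.5] [20.  21.1]
green [0.56989734 0.2783302  0.00987643] [-0.   0.5 -0.5 -0.1]
blue [0.54421126 0.19102218 0.02933491] [-0.   0.5 -0.5 -0.1]
yel [0.52529639 0.10179345 0.03300241] [-0.   0.4 -0.4 -0.1]
```

View pics/crop2.png

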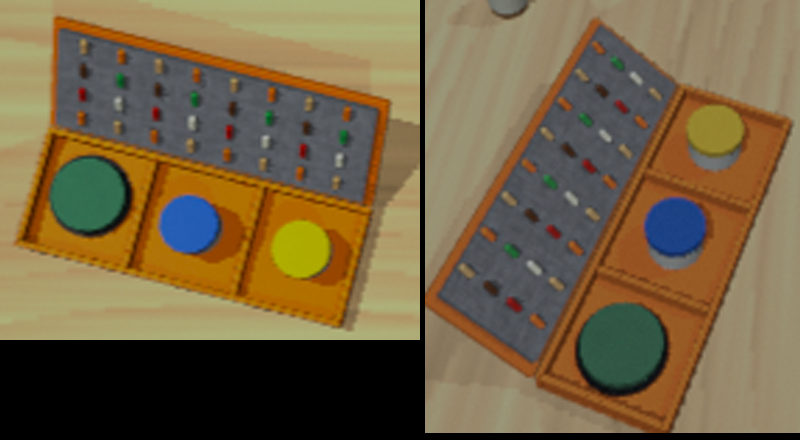

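The crop confirms it: the wooden stand holds a grey tub with the white tub nested in it, and the bar crosses the mouth at about 0.18 rad. The pad is in the left bay. The deck fit residuals are about 1–2 px and the jar tops come out at 29–33 mm against 35 mm nominal, so the measurement holds. Next I'll plan the bar push.

```bash
cat >> h.py <<'E'
D=np.array([.555,-.2298,.06]);YAW=-.045
R=deckR(YAW)
def W(l): return R@(np.array(l,float)/1000)+D
RT=np.column_stack([np.cross(R[:,0],-R[:,2]),R[:,0],-R[:,2]])  # tool: y=deck x, z=-deck z
def delta(pos,Rt=RT):
    s=read_state();d=(np.array(pos)-s['tcp_pos'])*1000
    rv=(Ro.from_matrix(Rt)*Ro.from_quat(s['ee_rot']).inv()).as_rotvec();return d.round(1),rv.round(3)
def loc(p): return (R.T@(np.array(p)-D)*1000).round(1)
PIV=np.array([0,68.])
def tcp_bar(b,gap=0,z=76,r=108):
    c=PIV+r*np.array([np.sin(b),-np.cos(b)])-(6+gap)*np.array([np.cos(b),np.sin(b)])-[13.5,16]
    return W([*c,z])
E
python3 - <<'E'
from h import *
print(RT)
print("hover",delta(tcp_bar(.18,18,130)))
print("pre",tcp_bar(.18,18)*1000, loc(tcp_bar(.18,18)))
bs=[.18,.45,.7,.95,1.2,1.4];p=[tcp_bar(.18,18)]+[tcp_bar(b) for b in bs]
for a,b in zip(p,p[1:]):print(((b-a)*1000).round(1))
E
```

```text
[[ 4.49848140e-02  8.51777012e-01  5.21969624e-01]
 [ 9.98987671e-01 -3.83558592e-02 -2.35045008e-02]
 [-3.46944695e-18  5.22498565e-01 -8.52640164e-01]]
hover (array([ 250.6, -869.7,  -51.8]), array([ 0.324, -0.491, -1.224]))
pre [ 497.55427891 -285.82435859  115.51216693] [-17.8 -58.6  76. ]
[15.2  2.5  9.3]
[24.3  6.4 14.7]
[20.5 12.5 12.2]
[17.3 18.  10.1]
[13.1 22.4  7.4]
[ 6.8 20.2  3.6]
```

Call:
arm_command(moves=[12.5,-43.5,10,0.0162,-0.0246,-0.0612,255,12.5,-43.5,10,0.0162,-0.0246,-0.0612,255,12.5,-43.5,10,0.0162,-0.0246,-0.0612,255,12.5,-43.5,10,0.0162,-0.0246,-0.0612,255,12.5,-43.5,10,0.0162,-0.0246,-0.0612,255,12.5,-43.5,10,0.0162,-0.0246,-0.0612,255,12.5,-43.5,0,0.0162,-0.0246,-0.0612,255,12.5,-43.5,0,0.0162,-0.0246,-0.0612,255,12.5,-43.5,0,0.0162,-0.0246,-0.0612,255,12.5,-43.5,0,0.0162,-0.0246,-0.0612,255], newtons=30)

```text
time_s: 1.1
tcp_pos: [0.3423, 0.1544, 0.2739]
ee_rot: [0.461, 0.876, 0.099, 0.104]
force: [0.9, 0.3, 0.3]
width: 0.153
```

Call:
arm_command(moves=[12.5,-43.5,0,0.0162,-0.0246,-0.0612,255,12.5,-43.5,0,0.0162,-0.0246,-0.0612,255,12.5,-43.5,0,0.0162,-0.0246,-0.0612,255,12.5,-43.5,0,0.0162,-0.0246,-0.0612,255,12.5,-43.5,0,0.0162,-0.0246,-0.0612,255,12.5,-43.5,0,0.0162,-0.0246,-0.0612,255,12.5,-43.5,0,0.0162,-0.0246,-0.0612,255,12.5,-43.5,0,0.0162,-0.0246,-0.0612,255,12.5,-43.5,0,0.0162,-0.0246,-0.0612,255,12.5,-43.5,0,0.0162,-0.0246,-0.0612,255,0,0,0,0,0,0,255])

```text
time_s: 2.2
tcp_pos: [0.4593, -0.2458, 0.2735]
ee_rot: [0.677, 0.688, 0.181, 0.188]
force: [0.8, -0.3, 0.2]
width: 0.002
```

Run:
```python
from h import *
s=read_state();print(s['time_s'],s['tcp_pos'],s['joints'].round(2),s['width'])
print("hover",delta(tcp_bar(.18,18,130)))
print("pre",delta(tcp_bar(.18,18,76)))
```

```text
2.2 [ 0.45930367 -0.24582305  0.27348095] [-0.87  0.12  1.89  0.54  0.84 -1.19] 0.0015874229989360504
hover (array([  10.1,  -38.7, -111.9]), array([ 0.014, -0.022, -0.056]))
pre (array([  38.3,  -40. , -158. ]), array([ 0.014, -0.022, -0.056]))
```

Call:
arm_command(moves=[2.5,-13,-25,0.0047,-0.0073,-0.0187,255,2.5,-13,-29,0.0047,-0.0073,-0.0187,255,2.5,-12.7,-29,0.0047,-0.0073,-0.0187,255,2.6,0,-29,0,0,0,255,9,-0.4,-15,0,0,0,255,9,-0.4,-15,0,0,0,255,10,-0.5,-16,0,0,0,255,0,0,0,0,0,0,255,0,0,0,0,0,0,255])

```text
time_s: 3.1
tcp_pos: [0.4962, -0.2802, 0.1156]
ee_rot: [0.694, 0.668, 0.188, 0.194]
force: [-0.3, -0.1, -0.1]
width: 0.004
```

Run:
```python
from h import *
s=read_state();print(s['time_s'],loc(s['tcp_pos']),delta(tcp_bar(.18,18,76)))
t=snapshot("top");a=snapshot("side")
c=np.zeros((480,800,3),np.uint8)
c[:475,:440]=cv2.resize(t[150:245,310:398],(440,475),interpolation=cv2.INTER_CUBIC)
c[:450,445:800]=cv2.resize(a[135:225,243:314],(355,450),interpolation=cv2.INTER_CUBIC)
cv2.imwrite("pics/c3.png",c[:,:,::-1])
```

```text
3.1 [-19.1 -53.   76.9] (array([ 1.3, -5.6, -0.1]), array([-0.002, -0.002, -0.007]))
```

View pics/c3.png

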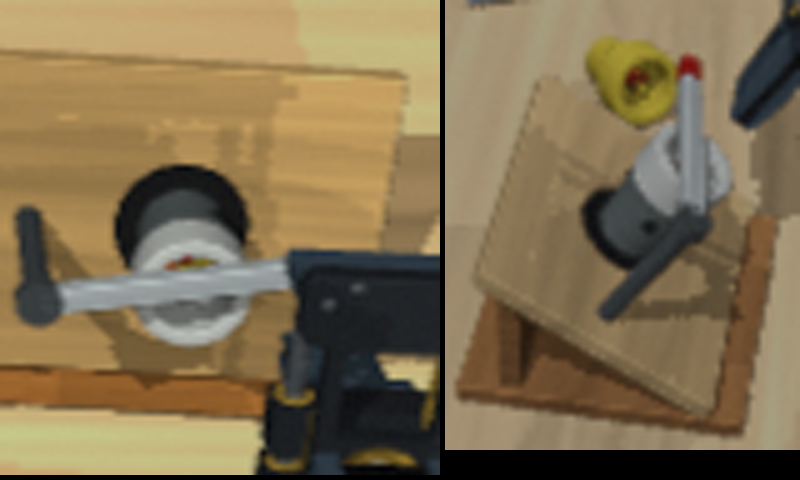

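The finger (side crop about (740,120)) stands downslope of the red end, about 18 mm from the bar and clear of the tub.

Call:
arm_command(moves=[8,-2,5,0,0,0,255,8,0,5,0,0,0,255,12,3,7,0,0,0,255,12,3,7,0,0,0,255])

```text
time_s: 3.6
tcp_pos: [0.5364, -0.2771, 0.1408]
ee_rot: [0.694, 0.667, 0.188, 0.195]
force: [-1.3, -0.6, 0.0]
width: 0.009
```

Call:
arm_command(moves=[10,6,6,0,0,0,255,10,6,6,0,0,0,255,9,9,5,0,0,0,255,9,9,5,0,0,0,255,6,11,4,0,0,0,255,6,11,4,0,0,0,255,3,10,2,0,0,0,255,3,10,2,0,0,0,255,0,0,0,0,0,0,255])

```text
time_s: 4.5
tcp_pos: [0.5924, -0.2042, 0.1748]
ee_rot: [0.694, 0.668, 0.188, 0.195]
force: [-0.7, -0.1, -0.4]
width: 0.005
```

Run:
```python
from h import *
s=read_state();print(s['time_s'],loc(s['tcp_pos']),s['force'],s['joints'].round(2),loc(tcp_bar(1.4)))
t=snapshot("top");a=snapshot("side")
c=np.zeros((480,800,3),np.uint8)
c[:475,:440]=cv2.resize(t[150:245,300:388],(440,475),interpolation=cv2.INTER_CUBIC)
c[:450,445:800]=cv2.resize(a[135:225,243:314],(355,450),interpolation=cv2.INTER_CUBIC)
cv2.imwrite("pics/c4.png",c[:,:,::-1])
```

```text
4.5 [90.8 27.3 78.9] [-0.69642628 -0.052896   -0.36914641] [-0.58  0.39  1.86  0.62  0.49 -1.03] [91.9 27.7 76. ]
```

View pics/c4.png

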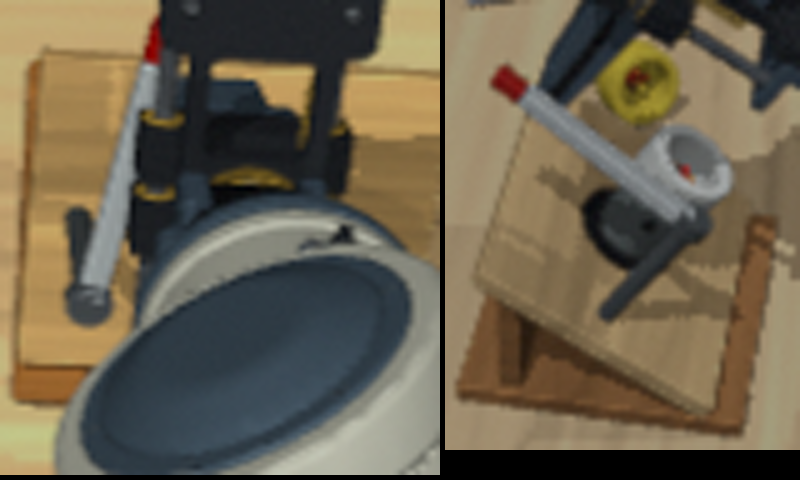

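The bar now lies up the slope, with its red end at side crop (508,80) and top crop (152,40), clear of the white tub. I'll retreat along the deck normal, open the gripper and go over the tub.

Run:
```python
from h import *
s=read_state();a=s['tcp_pos']
o=[(317.7,210.5),(330.4,158)];
r=least_squares(lambda b:np.r_[proj("top",W([125*np.sin(b[0]),68-125*np.cos(b[0]),88]))[0]-o[1],proj("side",W([125*np.sin(b[0]),68-125*np.cos(b[0]),88]))[0]-[255.6,151]],[1.3]);print(r.x,r.fun)
for l in [(85,19,79),(85,19,139),(0,0,139),(0,0,40)]:
    b=W(l);print(l,((b-a)*1000).round(1));a=b
```

```text
[1.44853258] [ 0.4473695  -3.90988532 -3.24008043 -2.5539161 ]
(85, 19, 79) [-5.3 -7.1 -2.5]
(85, 19, 139) [-31.3   1.4  51.2]
(0, 0, 139) [-73.3 -15.7 -44.4]
(0, 0, 40) [ 51.7  -2.3 -84.4]
```

Call:
arm_command(moves=[-5,-7,-2.5,0,0,0,255,-10,0.4,17,0,0,0,255,-10.5,0.5,17,0,0,0,200,-10.5,0.5,17,0,0,0,100,-24,-5.2,-15,0,0,0,0,-24,-5.2,-15,0,0,0,0,-25,-5.2,-14.5,0,0,0,0,0,0,0,0,0,0,0,0,0,0,0,0,0,0])

```text
time_s: 5.5
tcp_pos: [0.4831, -0.227, 0.1777]
ee_rot: [0.695, 0.667, 0.188, 0.195]
force: [0.4, 0.6, 0.2]
width: 0.585
```

Run:
```python
from h import *
s=read_state();print(s['time_s'],loc(s['tcp_pos']),s['width'],s['force'])
print(delta(W([0,0,90])),delta(W([0,0,40])))
```

```text
5.5 [  0.2  -0.4 137.9] 0.5851916713913042 [0.36954928 0.56630937 0.23127127]
(array([ 24.9,  -0.7, -41. ]), array([-0.001, -0.002, -0.004])) (array([ 51. ,  -1.9, -83.6]), array([-0.001, -0.002, -0.004]))
```

Call:
arm_command(moves=[0,0,0,0,0,0,0,0,0,0,0,0,0,0,8,-0.3,-13,0,0,0,0,8,-0.3,-14,0,0,0,0,9,-0.3,-14,0,0,0,0,9,-0.3,-14,0,0,0,0,9,-0.3,-14,0,0,0,0,8,-0.4,-14.6,0,0,0,0,0,0,0,0,0,0,0,0,0,0,0,0,0,0])

```text
time_s: 6.5
tcp_pos: [0.5347, -0.2276, 0.0942]
ee_rot: [0.694, 0.668, 0.188, 0.195]
force: [0.8, -0.7, 0.2]
width: 0.997
```

Run:
```python
from h import *
s=read_state();print(s['time_s'],loc(s['tcp_pos']),s['width'],s['force'])
t=snapshot("top");a=snapshot("side")
c=np.zeros((480,800,3),np.uint8)
c[:475,:440]=cv2.resize(t[150:245,300:388],(440,475),interpolation=cv2.INTER_CUBIC)
c[:450,445:800]=cv2.resize(a[135:225,243:314],(355,450),interpolation=cv2.INTER_CUBIC)
cv2.imwrite("pics/c5.png",c[:,:,::-1])
```

```text
6.5 [ 0.5  1.3 39.8] 0.9972657889087984 [ 0.83647761 -0.73065609  0.20319004]
```

View pics/c5.png

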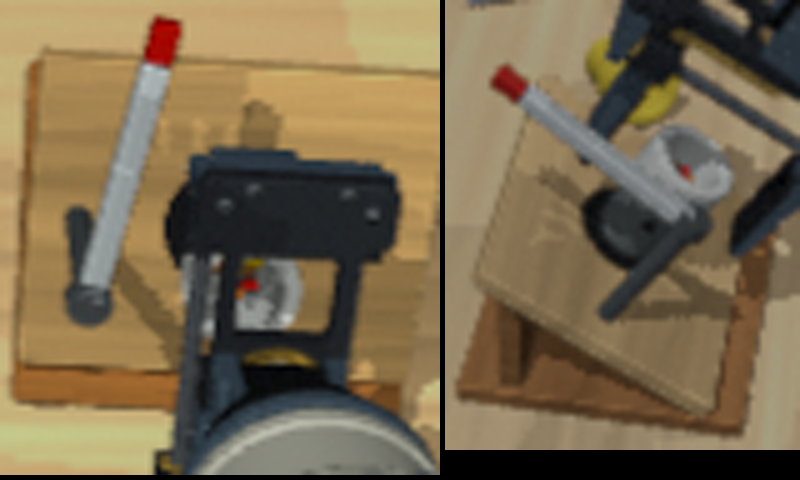

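The bar is clear and the fingers (side crop tips (585,155) and (735,250)) straddle the white tub. Closing now.

Call:
arm_command(moves=[0,-1,0,0,0,0,120,0,0,0,0,0,0,255,0,0,0,0,0,0,255,0,0,0,0,0,0,255,0,0,0,0,0,0,255,0,0,0,0,0,0,255,0,0,0,0,0,0,255,0,0,0,0,0,0,255], newtons=40)

```text
time_s: 7.4
tcp_pos: [0.5342, -0.229, 0.0937]
ee_rot: [0.694, 0.667, 0.188, 0.195]
force: [-3.2, -1.8, -2.7]
width: 0.53
```

Run:
```python
from h import *
s=read_state();print(s['time_s'],loc(s['tcp_pos']),s['width']*91,"Fdeck",R.T@s['force'],"Tdeck",R.T@s['torque'],(R[:,2]*40).round(1))
```

```text
7.4 [-0.2 -0.1 39.6] 48.19823479473181 Fdeck [-4.05247688 -1.90022307 -0.65172192] Tdeck [-0.44936032  1.30637241  0.06811432] [-20.9   0.9  34.1]
```

Call:
arm_command(moves=[-2.5,0.1,3.2,0,0,0,255,-2.1,0.1,3.4,0,0,0,255,-2.1,0.1,3.4,0,0,0,255])

```text
time_s: 7.7
tcp_pos: [0.5278, -0.2281, 0.1038]
ee_rot: [0.694, 0.667, 0.188, 0.194]
force: [5.6, 1.1, -11.0]
width: 0.534
```

Run:
```python
from h import *
s=read_state();print(s['time_s'],loc(s['tcp_pos']),s['width']*91,"Fdeck",R.T@s['force'])
```

```text
7.7 [-0.4  0.4 51.6] 48.58084319628654 Fdeck [ -1.046436     1.34187748 -12.23036028]
```

Moved 12 mm with 12 N of resistance, as expected. I'll go on along the axis.

Call:
arm_command(moves=[-2.1,0.1,3.4,0,0,0,255,-2.1,0.1,3.4,0,0,0,255,-2.1,0.1,3.4,0,0,0,255,-2.1,0.1,3.4,0,0,0,255,-2.1,0.1,3.4,0,0,0,255,-2.1,0.1,3.4,0,0,0,255,-2.1,0.1,3.4,0,0,0,255,-2.1,0.1,3.4,0,0,0,255,-2.1,0.1,3.4,0,0,0,255,-2.1,0.1,3.4,0,0,0,255,-2.1,0.1,3.4,0,0,0,255,-2.1,0.1,3.4,0,0,0,255])

```text
time_s: 8.9
tcp_pos: [0.5024, -0.2275, 0.1451]
ee_rot: [0.694, 0.667, 0.188, 0.195]
force: [-0.8, -0.1, -0.5]
width: 0.534
```

Run:
```python
from h import *
s=read_state();print(s['time_s'],loc(s['tcp_pos']),s['width']*91,"Fdeck",R.T@s['force'])
t=snapshot("top");a=snapshot("side")
c=np.zeros((480,800,3),np.uint8)
c[:475,:440]=cv2.resize(t[150:245,300:388],(440,475),interpolation=cv2.INTER_CUBIC)
c[:450,445:800]=cv2.resize(a[135:225,243:314],(355,450),interpolation=cv2.INTER_CUBIC)
cv2.imwrite("pics/c6.png",c[:,:,::-1])
```

```text
8.9 [ -0.4  -0.1 100. ] 48.61176200260395 Fdeck [-0.97871389 -0.12663458 -0.02889366]
```

View pics/c6.png

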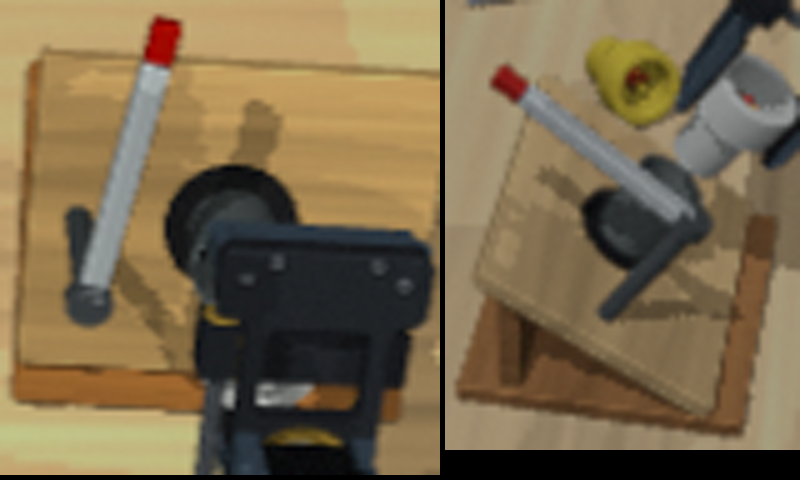

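The white tub is fully out and held (side crop (735,115)), the grey tub is in place and the bar is clear. I'll lift, upright the tub and carry it to the pad.

Call:
arm_command(moves=[-4,0,15,0,0,0,255,-4,0,25,0,0,0,255,0,0,30,0,0,0,255,0,10,30,0,0,0,255,3,25,15,0.0021,0.0458,0,255,6,40,0,0.0021,0.0458,0,255,6,42,0,0.0021,0.0458,0,255,6,42,0,0.0021,0.0458,0,255,6,42,0,0.0021,0.0458,0,255,6,42,0,0.0021,0.0458,0,255,6,42,0,0.0021,0.0458,0,255,6,42,0,0.0021,0.0458,0,255])

```text
time_s: 10.2
tcp_pos: [0.5394, 0.1015, 0.2599]
ee_rot: [0.718, 0.69, 0.063, 0.064]
force: [1.0, -1.3, -0.2]
width: 0.53
```

Call:
arm_command(moves=[6,42,0,0.0021,0.0458,0,255,6,42,0,0.0021,0.0458,0,255,6,42,0,0.0021,0.0458,0,255,6,30,0,0.0021,0.0458,0,255,6,15,0,0,0,0,255,0,0,0,0,0,0,255,0,0,0,0,0,0,255])

```text
time_s: 10.9
tcp_pos: [0.5692, 0.2703, 0.2593]
ee_rot: [0.721, 0.693, 0.0, -0.002]
force: [-0.0, -0.4, -0.5]
width: 0.532
```

Run:
```python
from h import *
y=-.045;Ru=np.column_stack([np.cross([np.cos(y),np.sin(y),0],[0,0,-1]),[np.cos(y),np.sin(y),0],[0,0,-1]])
s=read_state();print(s['time_s'],s['tcp_pos'],s['width']*91,s['force'],s['joints'].round(2))
print(delta([.57,.278,.1],Ru))
for n,p in(("top",(122.6,188.3)),("side",(240.3,364.4))):
    for z in(.011,.018,.024):print(n,z,onplane(n,p,z))
# box corners from crop2 (top): rim z .018
sx,sy=148/420,120/340
for p in((52,130),(18,243),(342,327),(372,209)):print(onplane("top",(92+p[0]*sx,120+p[1]*sy),.018))
```

```text
10.9 [0.56924518 0.27026408 0.25931525] 48.37482740706372 [-0.00396173 -0.37857339 -0.54319107] [0.35 0.46 1.27 0.   1.41 0.39]
(array([   0.8,    7.7, -159.3]), array([-0.004, -0.003, -0.005]))
top 0.011 [0.57091204 0.27793131 0.011     ]
top 0.018 [0.56997446 0.27581709 0.018     ]
top 0.024 [0.56917081 0.27400489 0.024     ]
side 0.011 [0.56891591 0.27884745 0.011     ]
side 0.018 [0.56803313 0.28181554 0.018     ]
side 0.024 [0.56727646 0.28435962 0.024     ]
[0.62164169 0.30573602 0.018     ]
[0.52920044 0.32940828 0.018     ]
[0.46384765 0.06809592 0.018     ]
[0.55978569 0.04575062 0.018     ]
```

Call:
arm_command(moves=[0,3.5,-25,-0.002,-0.0015,-0.0025,255,0,3.2,-35,-0.002,-0.0015,-0.0025,255,0,0,-40,0,0,0,255,0,0,-35,0,0,0,255,0,0,-30,0,0,0,255,0,0,-16,0,0,0,255,0,0,0,0,0,0,255,0,0,0,0,0,0,255])

```text
time_s: 11.7
tcp_pos: [0.5697, 0.2765, 0.0796]
ee_rot: [0.723, 0.691, 0.001, 0.0]
force: [-0.5, -0.3, -0.1]
width: 0.532
```

Run:
```python
from h import *
s=read_state();print(s['time_s'],s['tcp_pos'],s['width']*91,s['force'],s['torque'])
print(Ro.from_quat(s['ee_rot']).as_matrix()[:,2])
t=snapshot("top");a=snapshot("side")
c=np.zeros((440,800,3),np.uint8)
c[:340,:420]=cv2.resize(t[120:240,92:240],(420,340),interpolation=2)
c[:433,425:800]=cv2.resize(a[240:396,170:305],(375,433),interpolation=2)
cv2.imwrite("pics/c7.png",c[:,:,::-1])
```

```text
11.7 [0.5697257  0.2765451  0.07957316] 48.45732654630442 [-0.52823801 -0.26858251 -0.12936521] [-0.07672031  0.03199676 -0.0246943 ]
[ 1.36318999e-03  3.92552045e-04 -9.99998994e-01]
```

View pics/c7.png

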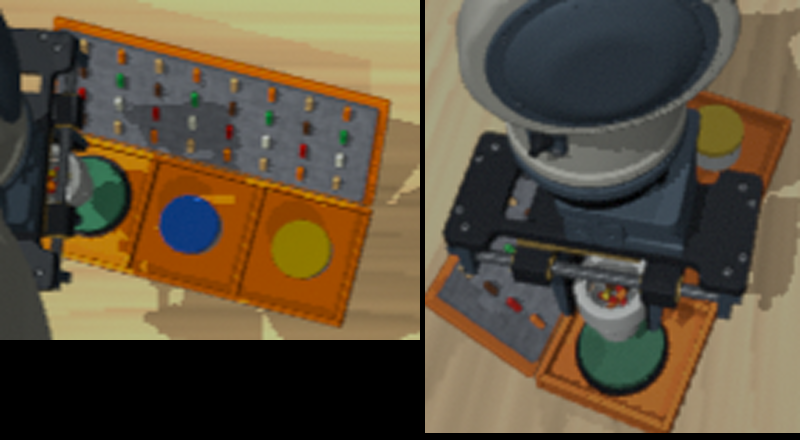

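Run:
```python
from h import *
for z in(.049,.017):
    for p in([.5697,.2765],):
        q=proj("side",[*p,z])[0];print(z,q,((q-[170,240])*2.777+[425,0]).round())
```

```text
0.049 [239.2357379  354.61663238] [617. 318.]
0.017 [239.99477854 361.87982874] [619. 338.]
```

The held foot at side crop (612,330) is over the pad (622,347), and the projections agree within a few mm. I'll lower slowly and feel for the pad.

Call:
arm_command(moves=[0,0,-6,0,0,0,255,0,0,-6,0,0,0,255,0,0,-5,0,0,0,255,0,0,-3,0,0,0,255,0,0,-1,0,0,0,255,0,0,0,0,0,0,255])

```text
time_s: 12.4
tcp_pos: [0.5695, 0.2772, 0.0576]
ee_rot: [0.723, 0.691, 0.0, 0.0]
force: [0.4, 0.9, -0.8]
width: 0.534
```

Call:
arm_command(moves=[0,0,-1,0,0,0,255,0,0,-1,0,0,0,255,0,0,0,0,0,0,255])

```text
time_s: 12.7
tcp_pos: [0.5696, 0.2772, 0.0558]
ee_rot: [0.723, 0.691, 0.0, 0.0]
force: [-0.4, -0.1, -0.1]
width: 0.532
```

Call:
arm_command(moves=[0,0,-1,0,0,0,255,0,0,-1,0,0,0,255,0,0,0,0,0,0,255])

```text
time_s: 13.0
tcp_pos: [0.5695, 0.2772, 0.0537]
ee_rot: [0.723, 0.691, 0.0, 0.0]
force: [-0.4, 0.1, -0.2]
width: 0.534
```

Call:
arm_command(moves=[0,0,-1,0,0,0,255,0,0,-1,0,0,0,255,0,0,0,0,0,0,255])

```text
time_s: 13.3
tcp_pos: [0.5695, 0.2772, 0.0516]
ee_rot: [0.723, 0.691, 0.0, 0.0]
force: [0.2, 0.2, 0.3]
width: 0.533
```

Call:
arm_command(moves=[0,0,-1,0,0,0,255,0,0,0,0,0,0,255])

```text
time_s: 13.5
tcp_pos: [0.5696, 0.2772, 0.0507]
ee_rot: [0.723, 0.691, 0.0, 0.0]
force: [-0.8, -0.4, -0.1]
width: 0.53
```

Call:
arm_command(moves=[0,0,-1,0,0,0,255,0,0,0,0,0,0,255])

```text
time_s: 13.7
tcp_pos: [0.5695, 0.2772, 0.0497]
ee_rot: [0.723, 0.691, 0.0, 0.0]
force: [0.8, 0.3, 0.4]
width: 0.533
```

Call:
arm_command(moves=[0,0,-1,0,0,0,255,0,0,0,0,0,0,255])

```text
time_s: 13.9
tcp_pos: [0.5695, 0.2772, 0.0487]
ee_rot: [0.723, 0.691, 0.0, 0.0]
force: [0.2, -0.1, -0.6]
width: 0.535
```

Call:
arm_command(moves=[0,0,-0.6,0,0,0,255,0,0,0,0,0,0,255])

```text
time_s: 14.1
tcp_pos: [0.5696, 0.2772, 0.0481]
ee_rot: [0.723, 0.691, 0.0, 0.0]
force: [-0.5, 0.2, -0.1]
width: 0.537
```

Call:
arm_command(moves=[0,0,-1,0,0,0,255,0,0,0,0,0,0,255])

```text
time_s: 14.3
tcp_pos: [0.5695, 0.2772, 0.0471]
ee_rot: [0.723, 0.691, 0.0, 0.0]
force: [0.4, -0.4, -0.7]
width: 0.53
```

Call:
arm_command(moves=[0,0,-0.6,0,0,0,255,0,0,0,0,0,0,255])

```text
time_s: 14.5
tcp_pos: [0.5695, 0.2772, 0.0465]
ee_rot: [0.723, 0.691, 0.0, 0.0]
force: [-0.1, -0.2, -0.5]
width: 0.532
```

Call:
arm_command(moves=[0,0,-1,0,0,0,255,0,0,0,0,0,0,255])

```text
time_s: 14.7
tcp_pos: [0.5696, 0.2772, 0.0456]
ee_rot: [0.723, 0.691, 0.001, 0.0]
force: [0.0, -0.4, 1.2]
width: 0.532
```

Call:
arm_command(moves=[0,0,-0.6,0,0,0,255,0,0,0,0,0,0,255])

```text
time_s: 14.9
tcp_pos: [0.5697, 0.2772, 0.0451]
ee_rot: [0.723, 0.691, 0.001, 0.0]
force: [-0.6, -0.8, 2.6]
width: 0.531
```

Contact is felt: 2.6 N at TCP z 45.1 mm, which puts the pad top at about 15 mm. Releasing.

Call:
arm_command(moves=[0,0,0,0,0,0,95,0,0,0,0,0,0,80,0,0,0,0,0,0,60,0,0,0,0,0,0,40,0,0,0,0,0,0,40,0,0,0,0,0,0,40,0,0,0,0,0,0,40])

```text
time_s: 15.6
tcp_pos: [0.5696, 0.2772, 0.045]
ee_rot: [0.723, 0.691, 0.0, 0.0]
force: [0.2, 0.8, -0.1]
width: 0.846
```

Call:
arm_command(moves=[0,0,6,0,0,0,40,0,0,12,0,0,0,40,0,0,20,0,0,0,40,0,0,30,0,0,0,40,0,0,40,0,0,0,40,0,0,40,0,0,0,40,-35,-30,20,0,0,0,40,-40,-30,0,0,0,0,40,-40,-30,0,0,0,0,40,-40,-30,0,0,0,0,40,0,0,0,0,0,0,40,0,0,0,0,0,0,40])

```text
time_s: 16.8
tcp_pos: [0.4146, 0.157, 0.2141]
ee_rot: [0.723, 0.691, 0.001, 0.001]
force: [-0.2, 0.8, 1.1]
width: 0.843
```

Run:
```python
from h import *
s=read_state();print(s['time_s'],s['tcp_pos'],s['width']*91,s['force'])
t=snapshot("top");a=snapshot("side")
c=np.zeros((600,800,3),np.uint8)
c[:340,:420]=cv2.resize(t[120:240,92:240],(420,340),interpolation=2)
c[:433,425:800]=cv2.resize(a[240:396,170:305],(375,433),interpolation=2)
c[345:600,:420]=cv2.resize(t[95:275,232:400],(420,450),interpolation=2)[100:355]
cv2.imwrite("pics/c8.png",c[:,:,::-1])
```

```text
16.8 [0.41457341 0.15702635 0.21414608] 76.67160949614393 [-0.16337591  0.83943141  1.12563096]
```

View pics/c8.png

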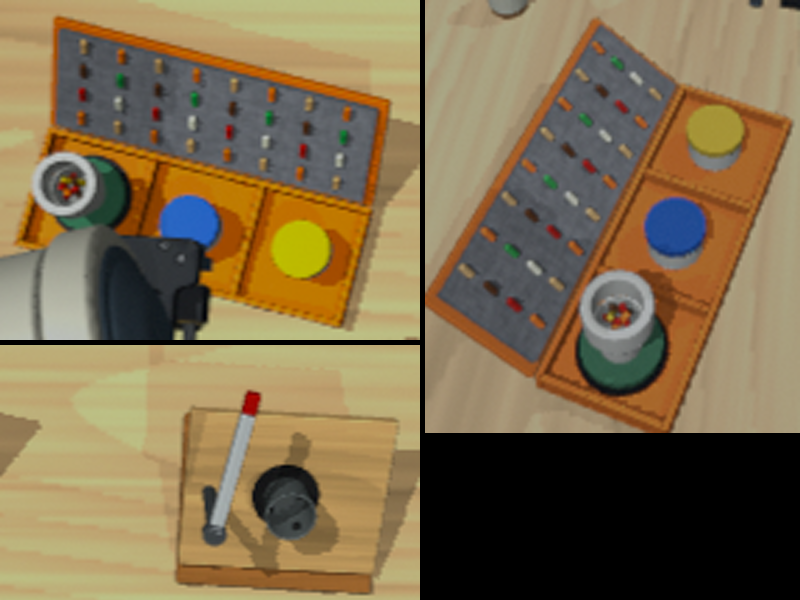

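Run:
```python
from h import *
a=(92+65*148/420,120+184*120/340);b=(170+(617-425)/2.777,240+304/2.776)
print(onplane("top",a,.075),onplane("side",b,.075),tri(a,b).x)
print("side expected foot/pad",proj("side",[.5697,.2772,.015]))
```

```text
[0.5695262  0.27550381 0.075     ] [0.56825751 0.27852727 0.075     ] [0.56932801 0.27670717 0.07116098]
side expected foot/pad [[239.97426007 362.66399241]]
```

The mouth centre is at (0.569, 0.277), directly over the release point, so the tub stands upright on the pad. Handing in.

```bash
python3 -c "
from rig import *
print(hand_in())"
```

```text
the job is handed in; nothing more can be done
None
```

The job is done and handed in at about 17 s of the 64 s allowed. The white tub stands upright on the green pad in the left bay, and the keeper bar is left swung clear.

- **Bar:** I pushed it near its red end up the slope to about 1.4 rad. The last pictures show it still there, well clear of the grey tub.
- **Pull:** I gripped the white tub's collar at 40 N and drew it out along the deck normal. Resistance was 12 N early in the pull and gone once the tub was free.
- **Placing:** I lowered the tub until the pad was felt, with 2.6 N of contact and the pad top at about 15 mm. Then I let go and backed the arm off.

The last check put the tub's mouth centre at (0.569, 0.277) m, within about 1 mm of the release point, so it stands straight. The pad centre measured about (0.569, 0.277) m, so the foot should sit near the middle of the pad.

In the last pictures both jars are where they were. I did not go near the bottle or the spool, but I did not check them in those pictures. The two cameras disagreed by 2–4 mm throughout, which is roughly their calibration error and well inside the 14 mm margin on the pad.

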